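# Take the red-banded spray head out of the indexing magazine for service

### The job

Turn the spray-head magazine by its bar handle until the head with the red band stands at the front gap of the keeper rim, unscrew it there (anticlockwise) and lift it out. Stand it upright on the free half of the mat and let go, then take it again from the side and lay it down gently in the two blue saddles of the sloping rest, tip end up the slope and body bedded in both saddles. The brass spray tip must touch nothing, the other heads stay in their cups, and everything else on the bench stays where it is.

Things in the scene. Friction and masses are not known exactly. Their poses are not given: they have to be found in the camera images.
- turret (a joint): How far the turret has been turned since the start, rad, anticlockwise from above; it turns either way without end. Its five stations are 2*pi/5 apart. A spring detent draws it to the nearest station when it is let go within 0.4 rad of it (it settles within about 0.03 rad) and resists with at most 0.2 N m between stations.
- handle (a point): Middle of the turret's black bar handle, on the vertical turret axis, 158 mm above the bench. The bar is 56 mm long (along this point's x axis, turning with the turret), 22 mm wide, 31 mm high, and this point is at half its height. Below the bar is a neck 20 mm across, 22 mm high, on a 34 mm column.
- magazine: The fixed base of the turret, 268 mm across; origin on the turret axis at bench level; stands turned by up to 0.3 rad. Upright on the turret, on a circle of 88 mm radius, stand four spray heads (red, blue, green, yellow band and cone; tops 180 mm above the bench) and one empty cup. At the start the empty cup is at the front.
- front (a point): Where the axis of a head stands when its station is at the front gap, at the height of the cup's rim, 62 mm above the bench; its -x axis points out of the gap. Elsewhere a fixed keeper rim (73 to 77 mm above the bench, 111 to 131 mm from the turret axis) laps 6 mm over the heads' flanges, so a head can be lifted out only here.
- head_mid (a point): The red-banded head: middle of its round steel body, on its axis, 65 mm from its foot; z points to the tip. Whole head 130 mm, 0.28 to 0.42 kg. From the foot: spigot with lugs 44 mm across, 12 mm long; flange 58 mm across, 8 mm thick; body 38 mm across from 20 to 110 mm (red band near the flange, knurled at the top); red cone 12 mm; brass tip 8 mm.
- head_foot (a point): Centre of the underside of the red-banded head's spigot; 50 mm above the bench in the cup, 12 mm below its rim. Coarse right-hand thread: it comes free after turning 0.9 to 1.05 rad anticlockwise from above and meets a stop at 1.4 to 1.5 rad (turn 1.25 rad, one grasp, not against the stop); turns easily, may rise 3 mm meanwhile, then lifts straight out. It stands on this foot.
- spray_tip: The brass spray tip of the red-banded head, 9 mm across and 8 mm long; origin at its root on the head's axis, 122 mm from the foot. Delicate: it must touch nothing.
- rest_seat (a point): Where head_mid lies when the head is seated in the rest, 66 mm above the bench; x is the head's axis then, pointing to the tip end, 25 degrees above level. Two blue V saddles, open to above, 10 mm thick and 62 mm apart (52 mm clear between), hold the body; the flange lies beyond the lower one. They are 60 mm wide, no higher than the head's axis.
- mat_spot (a point): Middle of the free half of the blue-grey mat, on its top, 3 mm above the bench. The free half reaches 90 mm each way along this point's x axis (the rest's direction seen from above) and 60 mm each way along y. The rest, fixed on the mat, is 140 mm away along -y.
- head_blue: Another spray head, like the red one but with a blue band, standing in its own cup; it rides round with the turret and must stay in its cup. Origin at its foot.
- head_green: Another spray head, like the red one but with a green band, standing in its own cup; it rides round with the turret and must stay in its cup. Origin at its foot.
- head_yellow: Another spray head, like the red one but with a yellow band, standing in its own cup; it rides round with the turret and must stay in its cup. Origin at its foot.
- screwdriver: Bystander, leave it alone: red-handled screwdriver, 173 mm long, lying near the front edge of the bench, right of or before the magazine. Origin under its middle.
- syringe: Bystander, leave it alone: syringe, 113 mm long, lying left of the magazine near the front edge. Origin under its middle.
- petri: Bystander, leave it alone: low clear dish, 74 mm across, 12 mm high, left of the magazine. Origin under its middle.
- spare_nozzle: Bystander, leave it alone: small white waisted spool-shaped nozzle, 26 mm high, standing left behind the magazine. Origin under its middle.
- caliper: Bystander, leave it alone: digital caliper, 235 mm long, lying right of the mat. Origin under its middle.
- tweezers: Bystander, leave it alone: tweezers, 126 mm long, lying right of the mat. Origin under its middle.
- climate_meter: Bystander, leave it alone: small white and blue climate meter with a display, 84 mm high, standing behind the mat. Origin under its middle.
- vial: Bystander, leave it alone: vial with black cap, 28 mm across, 56 mm high, behind the mat. Origin under its middle.
Not all that is in view belongs to the job. What is shaped like the head_yellow but purple is not meant.

How it is judged (in metres and radians):
On the way, in this order (a step that is already met when the one before it is completed fails the run):
1. the red-banded head, still in its cup, stands at the front gap (horizontal distance between head_mid and front below 0.01 m and height (world z) of head_foot below 0.06 m), for 0.2 s.
2. the head has been unscrewed and lifted clear of its cup (height (world z) of head_foot above 0.075 m), for 0.1 s.
3. the head stands upright on the free half of the mat, let go (horizontal distance between head_foot and mat_spot below 0.07 m and height (world z) of head_foot below 0.008 m and angle between head_mid's own z axis and vertical below 0.08 rad and contact force between the fingers and head below 0.1 N), for 0.2 s.
At the end, for the whole second after the job is handed in: The red-banded head lies in both saddles of the rest, tip up the slope: middle of its body within 14 mm of the seat point, axis within 0.12 rad of the rest's axis; released and at rest. The other heads are still in their cups (height (world z) of each of head_blue, head_green, head_yellow below 0.058 m and distance between head_mid and rest_seat below 0.014 m and angle between the z axis of head_mid and the x axis of rest_seat, either way round below 0.12 rad and x of spray_tip in the frame of rest_seat above 0.03 m and contact force between the fingers and head below 0.1 N and linear speed of head below 0.01 m/s); the robot touches nothing.
It fails at once if the brass spray tip touches something (contact force between spray_tip and anything else above 0.5 N).
It fails at once if the head is dropped or rammed into the rest: it moves faster than 0.35 m/s within 30 mm of its seat (distance between head_mid and rest_seat below 0.03 m and linear speed of head above 0.35 m/s).
It fails at once if another head leaves its cup (height (world z) of any of head_blue, head_green, head_yellow above 0.058 m).
It fails at once if a bystander is moved by more than 25 mm (distance of any of screwdriver, syringe, petri, spare_nozzle, caliper, tweezers, climate_meter, vial from where it was at the start of the episode above 0.025 m).
It also fails if it takes over 72 s, if anything falls off the work surface, if the arm or the gripper's body presses on something with over 40 N, if the wrist force passes 120 N, or if a joint passes its speed limit or range.

### The arm

A 6-joint arm with a two-finger parallel gripper is mounted at the origin on a cart in front of the work surface, level with it; the furniture and walls round the work are solid. World frame = base frame: x ahead of the robot, y to its left, z up, the work surface at z = 0. Lengths are in m, angles in degrees, forces in N, time in s.
With the tool pointing down it reaches from about 0.375 to 0.9 m from the base axis. Payload 3.1 kg.
Tool frame: the origin (TCP) lies midway between the tips of the shut fingers; the grasp point (between the pads) lies manip.hold_point_z behind it (manip.hold_point_z is the distance from the TCP to the grasp point, in m); z points along the fingers, x is the direction in which the jaws open and shut, and the axes are right-handed (so a half turn about z gives the same grasp; the last joint's range is limited). The gripper opens to 87 mm and grips with 3 to 60 N. Pads are 19 mm wide; open, the fingers measure 117 mm over their backs; the gripper's body (75 mm by 190 mm) begins 51 mm behind the grasp point.
Start: joints at [-85.457, 30.224, 82.088, -0, 67.689, -10.227], TCP at [0.159, -0.604, 0.223] pointing down, gripper open.
Joint ranges: [-176.69, 176.69], [-43.24, 126.21], [12.49, 139.97], [-82, 262], [0, 151.66], [-163.58, 163.58]. Speed limits (degrees/s): [159.86, 159.86, 180, 180, 180, 180].

### API

Orientations are given as [roll, pitch, yaw] about the fixed x, y, z axes, in that order (R = Rz(yaw) Ry(pitch) Rx(roll)).
In Python, from bench import manip, eoat, kin, sense, camera, camera_params, boxes_of, regions_of, mark_of gives the robot as it stands. The module is installed in compiled form; this text tells all that it offers. Calls block until the motion is done:
- manip.move_to(position, orientation): joint-space move of the TCP to a pose.
- manip.move_linear(position, orientation=None, vel=0.15, until_force=None): straight line of the TCP; orientation=None keeps the orientation; vel is the mean speed in m/s. With until_force (N) it stops when the force on the tool has changed by that much, and returns True; else False.
- manip.movej(angles): joint-space move.
- eoat.command_gripper(opening, newtons=None): finger opening in m; newtons is the grip in N (None keeps the last); returns when the fingers have stopped.
- manip.sleep(seconds).
- kin.inverse_kinematics(position, orientation): joint angles nearest the present ones, or None.
- sense(): the state.
- camera(name): name is "scene" or "top" or "wrist"; returns the picture (420x560x3 uint8, red, green, blue); there is no depth.
- camera_params(name): a dict with "K" (3x3 intrinsics, pixels), "k1" (the pictures are not rectified: a ray, as slopes to the right and down, at radius r is drawn at 1 + k1 r^2 times it, then the intrinsics apply), "rvec" (rotation vector, rad) and "tvec" (3), from world to camera coordinates, as OpenCV has them. Camera axes: x right, y down, z forward; pixel columns grow to the right and rows downward; lengths in m; the calibration is good to about 2 mm. A picture is of the moment at which its call begins: read the wrist's pose just before it. camera_params takes no time and is no camera call; for the wrist camera it gives the pose at the moment of the call.
A pose or a line that the arm cannot do raises manip.IKError and nothing moves.
- manip.hand_in(): hands the job in, once; it reports no verdict.
Trained networks look in the newest picture that a camera, given by its name, has taken for a name from the list of things; names that differ only in an ending like _2 or _b are one class to them, and where a whole thing is asked for, a point or a joint stands for the part that bears it (a point fixed in the world has none). Each returns a list of dicts, best first, with "p" (0 to 1); they miss things now and then, are a little off and sometimes report something else, mostly with a low value. They report only what shows in the picture. A call takes as long as a camera call. They do not tell look-alikes from the thing itself.
- boxes_of(camera, label): "rect" ([centre column, centre row, width, height] in pixels, round what is visible of it).
- regions_of(camera, label): "region" (420x560 bool, what is visible of it) and "rect" ([centre column, centre row, width, height] in pixels, round what is visible of it).
- mark_of(camera, label): "xy" ([column, row] in pixels: a listed point, or the origin of a listed thing).
The state is a dict: "t": time; "joints": joint angles; "qvel": joint speeds; "joint_torque": joint torques, N m; "eef_pos": TCP position; "tcp_rot": TCP orientation; "ft_force": force on the tool from outside, world axes, zero at the start; "ft_torque": the same for the moment, N m; "gripper_width": finger opening in m.
Only numpy, scipy, OpenCV 4.12 (cv2) and the standard library are available. Lean on these libraries where they do the work, as an engineer would, in place of code of your own. Each camera call takes 0.05 s, during which the arm holds its last target.

## Working session

There is one attempt and no reset: what is moved stays moved. The work goes in short steps, each a Python script; the robot and the scene stay as the last script left them, time stands still between calls to the robot, and variables do not carry over. Pictures are saved under pics/ and viewed, and the job is handed in when it is done.

```bash
mkdir -p pics; ls
python3 - <<'E'
from bench import manip, eoat, kin, sense, camera, camera_params
import cv2
print(sense()); print(manip.hold_point_z)
for n in ["scene","top"]:
    im=camera(n); cv2.imwrite(f"pics/{n}0.png",im[:,:,::-1]); print(n,camera_params(n))
E
```

```text
pics
{'t': 0.0, 'joints': array([-8.54568286e+01,  3.02790965e+01,  8.21548065e+01,  4.60377547e-04,
        6.76876735e+01, -1.02280468e+01]), 'qvel': array([ 0.13660549, -0.06766562, -0.00289099,  0.06546077,  0.00419351,
       -0.02171688]), 'joint_torque': array([-1.21664165e-03, -4.40044641e+01, -1.76591778e+01,  6.31459057e-02,
        5.80143509e-02, -1.50438709e-04]), 'eef_pos': array([ 0.15931571, -0.60361977,  0.22157899]), 'tcp_rot': array([-1.79977993e+02,  1.19568899e-01, -7.52289340e+01]), 'ft_force': array([-1.01282582,  0.7725589 ,  0.82564481]), 'ft_torque': array([ 0.03747564, -0.0165851 ,  0.00237104]), 'gripper_width': 0.08692388272202453}
0.0187
scene {'K': array([[484.82595702,   0.        , 282.83021046],
       [  0.        , 484.82595702, 215.37647865],
       [  0.        ,   0.        ,   1.        ]]), 'k1': -0.000565815097283971, 'rvec': array([ 1.24044595, -2.32744633,  0.93497143]), 'tvec': array([0.24239295, 0.48414342, 1.29549891])}
top {'K': array([[418.62137744,   0.        , 274.60222838],
       [  0.        , 418.62137744, 211.00534737],
       [  0.        ,   0.        ,   1.        ]]), 'k1': -0.050803633331973234, 'rvec': array([ 2.19212255, -2.1889511 ,  0.10561957]), 'tvec': array([-0.10511084,  0.6021092 ,  1.40431891])}
```

View pics/scene0.png

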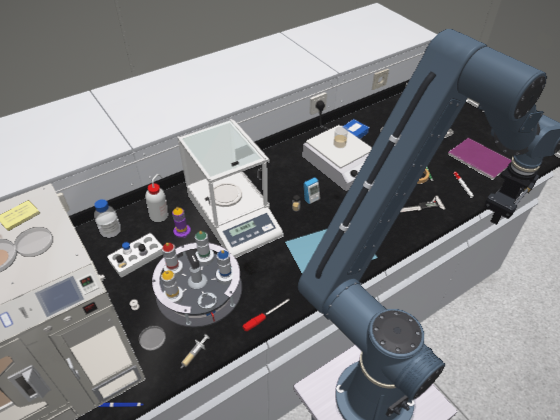

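View pics/top0.png

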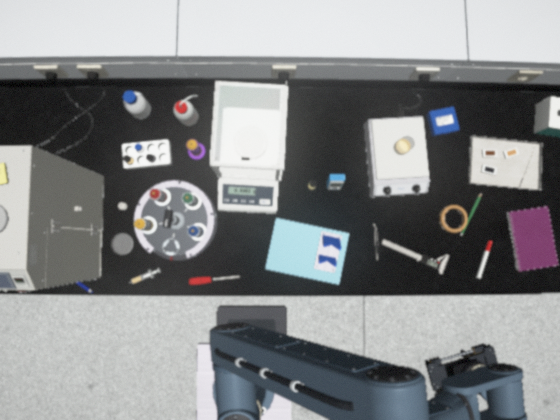

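The top view shows the magazine at about (175,220). The empty cup is at the front (172,247), with the heads red (155,194), green (187,199), blue (194,230) and yellow (140,224). A purple look-alike stands at (196,150), outside the magazine, so it isn't the one meant. The mat is at (308,250), with the rest on its right half.

```bash
cat > h.py <<'E'
import numpy as np, cv2
from bench import *
from bench import manip, eoat, kin, sense, camera, camera_params, boxes_of, regions_of, mark_of
from scipy.spatial.transform import Rotation as Ro
def ray(n,uv,P=None):
    P=P or camera_params(n)
    R=cv2.Rodrigues(P['rvec'])[0]; t=P['tvec']
    d=np.array([(uv[0]-P['K'][0,2])/P['K'][0,0],(uv[1]-P['K'][1,2])/P['K'][1,1]])
    s=d.copy()
    for _ in range(20): s=d/(1+P['k1']*(s@s))
    return -R.T@t, R.T@np.r_[s,1]
def at(n,uv,z,P=None):
    c,d=ray(n,uv,P); return c+d*(z-c[2])/d[2]
def proj(n,p,P=None):
    P=P or camera_params(n)
    q=cv2.Rodrigues(P['rvec'])[0]@np.array(p,float)+P['tvec']; s=q[:2]/q[2]; s=s*(1+P['k1']*(s@s))
    return P['K'][:2,:2]@s+P['K'][:2,2]
def tri(obs):
    A=np.zeros((3,3));b=np.zeros(3)
    for c,d in obs:
        d=d/np.linalg.norm(d);M=np.eye(3)-np.outer(d,d);A+=M;b+=M@c
    return np.linalg.solve(A,b)
def save(n,name,crop=None,s=1):
    im=camera(n)
    if crop: im=im[crop[1]:crop[3],crop[0]:crop[2]]
    cv2.imwrite(f"pics/{name}.png",cv2.resize(im[:,:,::-1],None,fx=s,fy=s,interpolation=cv2.INTER_CUBIC)); return im
E
python3 - <<'E'
from h import *
Z=dict(handle=.158,magazine=0,front=.062,head_mid=.115,head_foot=.05,spray_tip=.172,rest_seat=.066,mat_spot=.003,head_blue=.05,head_green=.05,head_yellow=.05,climate_meter=0,vial=0,screwdriver=0,caliper=0)
np.set_printoptions(precision=4,suppress=True)
save('top','top1c',(110,160,370,300),3); camera('scene')
for k,z in Z.items():
    o=[]
    for n in('top','scene'):
        r=mark_of(n,k)[:2]
        for q in r: print(k,n,round(q['p'],2),np.round(q['xy'],1),at(n,q['xy'],z))
        if r:o.append(ray(n,r[0]['xy']))
    if len(o)==2: print('   tri',tri(o))
E
```

```text
handle scene 0.6 [192.7 258.7] [0.5652 0.2289 0.158 ]
magazine top 0.72 [193.8 203.7] [0.629  0.1758 0.    ]
magazine scene 0.38 [312.4 199.9] [ 0.6925 -0.3088  0.    ]
magazine scene 0.17 [203.6 258.7] [0.669  0.1586 0.    ]
   tri [0.4909 0.0188 0.4037]
front top 0.78 [166.8 247.8] [0.4769 0.2518 0.062 ]
front scene 0.67 [206.2 299.3] [0.4814 0.2405 0.062 ]
   tri [0.4752 0.246  0.075 ]
head_mid top 0.68 [156.4 194.1] [0.6487 0.2761 0.115 ]
head_mid scene 0.88 [169.6 259.4] [0.6351 0.2771 0.115 ]
   tri [0.6484 0.2768 0.1017]
head_foot top 0.87 [163.6 197.8] [0.6439 0.2688 0.05  ]
head_foot top 0.65 [215.5 278.5] [0.3758 0.0917 0.05  ]
head_foot scene 0.98 [172.9 269.1] [0.647  0.2718 0.05  ]
   tri [0.645  0.2704 0.0507]
spray_tip scene 0.53 [265.6 316.3] [0.2769 0.1612 0.172 ]
spray_tip scene 0.22 [414.4 205.6] [ 0.3556 -0.454   0.172 ]
rest_seat top 0.72 [166.6 198.7] [0.6392 0.2548 0.066 ]
rest_seat top 0.56 [330.7 252.4] [ 0.4624 -0.2888  0.066 ]
rest_seat scene 0.42 [310.7 198.7] [ 0.6488 -0.2647  0.066 ]
   tri [0.4764 0.0604 0.4642]
mat_spot top 0.69 [284.2 249.4] [ 0.4714 
[... 870 characters left out ...]
 0.7 [310.2 202.2] [ 0.6872 -0.2947  0.    ]
climate_meter scene 0.45 [295.3 205.3] [ 0.7046 -0.2393  0.    ]
   tri [ 0.7085 -0.3167 -0.0298]
vial top 0.61 [311.  186.8] [ 0.6893 -0.2319  0.    ]
vial scene 0.45 [294.6 205.3] [ 0.7061 -0.2372  0.    ]
   tri [ 0.6882 -0.2274  0.0204]
screwdriver top 0.78 [216.1 278.4] [0.372  0.0957 0.    ]
screwdriver scene 0.73 [266.6 314.8] [0.3711 0.101  0.    ]
screwdriver scene 0.3 [313. 200.] [ 0.6908 -0.3103  0.    ]
   tri [ 0.3727  0.0978 -0.0052]
caliper top 0.83 [415.3 252.3] [ 0.4607 -0.5957  0.    ]
caliper top 0.3 [312.3 185.2] [ 0.6949 -0.2365  0.    ]
caliper scene 0.5 [408.2 205.3] [ 0.4733 -0.5872  0.    ]
   tri [ 0.4651 -0.5868  0.0084]
```

View pics/top1c.png

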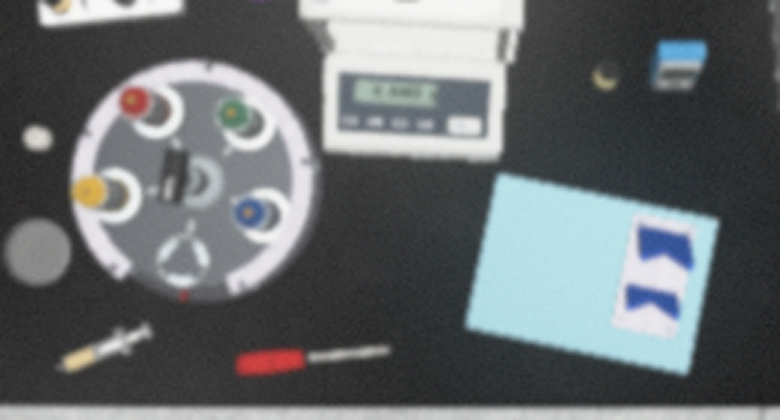

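Run:
```python
from h import *
np.set_printoptions(precision=4,suppress=True)
P=camera_params('wrist'); c,d=ray('wrist',(280,210)); s=sense()
R=Ro.from_euler('xyz',s['tcp_rot'],degrees=True).as_matrix()
print('cam in tool',R.T@(c-s['eef_pos']),R.T@d,P['K'][0],P['k1'])
for p,y in [((.45,-.22,.36),0),((.45,-.22,.36),-90),((.45,-.22,.36),90),((.566,.229,.30),0),((.566,.229,.30),90),((.566,.229,.30),-90),((.50,.229,.33),-90)]:
    print(p,y,kin.inverse_kinematics(p,[180,0,y]))
```

```text
cam in tool [-0.0001 -0.0692 -0.162 ] [0.0127 0.2585 0.9661] [334.3479   0.     275.8187] -0.06311955505237903
(0.45, -0.22, 0.36) 0 [-38.8566  12.1804  88.3086  -0.      79.511  -38.8566]
(0.45, -0.22, 0.36) -90 [-38.8566  12.1804  88.3086  -0.      79.511   51.1434]
(0.45, -0.22, 0.36) 90 [ -38.8566   12.1804   88.3086    0.       79.511  -128.8566]
(0.566, 0.229, 0.3) 0 [11.5535 24.765  78.7793 -0.     76.4557 11.5535]
(0.566, 0.229, 0.3) 90 [ 11.5535  24.765   78.7793  -0.      76.4557 -78.4465]
(0.566, 0.229, 0.3) -90 [ 11.5535  24.765   78.7793   0.      76.4557 101.5535]
(0.5, 0.229, 0.33) -90 [ 12.9633  18.0166  84.7612   0.      77.2222 102.9633]
```

Run:
```python
from h import *
np.set_printoptions(precision=4,suppress=True)
manip.move_to([.42,-.22,.36],[180,0,-90]); 
P=camera_params('wrist'); save('wrist','w1'); np.save('w1.npy',P,allow_pickle=True)
for k,z in dict(rest_seat=.066,mat_spot=.003).items():
    for q in mark_of('wrist',k)[:3]: print(k,q['p'],q['xy'],at('wrist',q['xy'],z,P))
manip.move_to([.50,.235,.36],[180,0,-90])
P=camera_params('wrist'); save('wrist','w2'); np.save('w2.npy',P,allow_pickle=True)
for k,z in dict(handle=.158,front=.062,head_mid=.115,head_foot=.05,head_yellow=.05,head_green=.05,head_blue=.05,spray_tip=.172).items():
    for q in mark_of('wrist',k)[:2]: print(k,q['p'],q['xy'],at('wrist',q['xy'],z,P))
print(sense()['t'])
```

```text
rest_seat 0.72 [321.3, 147.3] [ 0.4545 -0.2818  0.066 ]
mat_spot 0.64 [227.6, 125.3] [ 0.4829 -0.1475  0.003 ]
handle 0.8 [281.9, 121.3] [0.5693 0.2277 0.158 ]
front 0.18 [509.9, 178.6] [ 0.4926 -0.1025  0.062 ]
head_mid 0.86 [245.1, 52.6] [0.646 0.269 0.115]
head_foot 0.79 [246.6, 62.0] [0.6464 0.2728 0.05  ]
head_yellow 0.78 [217.9, 136.2] [0.5494 0.3145 0.05  ]
head_green 0.79 [327.9, 73.9] [0.6314 0.1644 0.05  ]
head_blue 0.55 [335.9, 150.2] [0.5299 0.1499 0.05  ]
spray_tip 0.45 [235.6, 40.2] [0.6468 0.2732 0.172 ]
5.7583
```

View pics/w1.png

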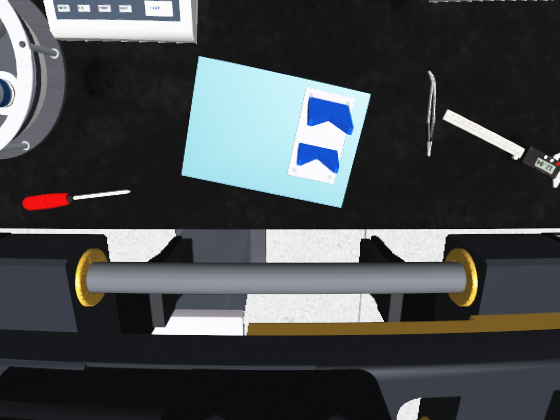

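View pics/w2.png

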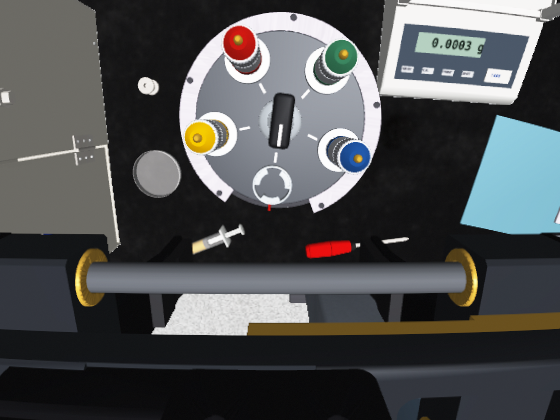

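The wrist pictures agree with the top view. In w2 the red head's tip is at (238,41), the bar handle runs from (284,97) to (279,147) and the gap mark is at (269,209). In w1 the mat corners are (199,57), (370,95), (342,207) and (182,176), and the rest's saddles are at (330,115) and (318,158).

Run:
```python
from h import *
from scipy.optimize import least_squares
np.set_printoptions(precision=4,suppress=True)
P1=np.load('w1.npy',allow_pickle=True).item();P2=np.load('w2.npy',allow_pickle=True).item()
im=cv2.imread('pics/w2.png'); cv2.imwrite('pics/w2c.png',cv2.resize(im[0:220,170:390],None,fx=2.7,fy=2.7,interpolation=cv2.INTER_CUBIC))
im=cv2.imread('pics/w1.png'); cv2.imwrite('pics/w1c.png',cv2.resize(im[40:220,170:390],None,fx=3.4,fy=3.4,interpolation=cv2.INTER_CUBIC))
tips={'red':(239,42),'green':(343.5,54.5),'blue':(355,158),'yellow':(200,138)}
ang={'red':2,'green':3,'blue':4,'yellow':1}
T={k:at('wrist',v,.180,P2)[:2] for k,v in tips.items()}
print(T)
def f(p):
    return np.concatenate([p[:2]+.088*np.array([np.cos(p[2]-ang[k]*2*np.pi/5),np.sin(p[2]-ang[k]*2*np.pi/5)])-T[k] for k in T])
r=least_squares(f,[.566,.229,2.94]); print('axis,frontang',r.x,r.fun)
print('bar',at('wrist',(284,97),.1735,P2),at('wrist',(279,147),.1735,P2))
C=[at('wrist',c,.003,P1)[:2] for c in[(199,57),(370,95),(342,207),(182,176)]]
for i in range(4): d=C[(i+1)%4]-C[i]; print(C[i],np.linalg.norm(d),np.degrees(np.arctan2(d[1],d[0])))
print(np.mean(C,0))
```

```text
{'red': array([0.6434, 0.2691]), 'green': array([0.6323, 0.1692]), 'blue': array([0.5329, 0.1532]), 'yellow': array([0.5532, 0.3107])}
axis,frontang [0.5686 0.2283 3.0146] [ 0.0024  0.0015  0.0004 -0.0012 -0.0019 -0.0045 -0.001   0.0041]
bar [0.593  0.226  0.1735] [0.5435 0.2309 0.1735]
[ 0.5809 -0.1086] 0.2580090659229439 -101.9432534663628
[ 0.5275 -0.361 ] 0.17591448486180555 168.76285358378348
[ 0.355  -0.3267] 0.25888234317434217 78.74276243961954
[ 0.4055 -0.0728] 0.17900552839365064 -11.522930789197979
[ 0.4672 -0.2173]
```

View pics/w2c.png

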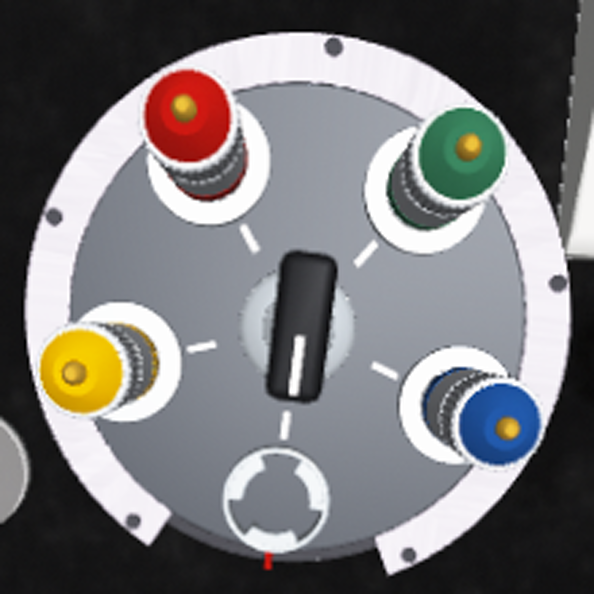

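View pics/w1c.png

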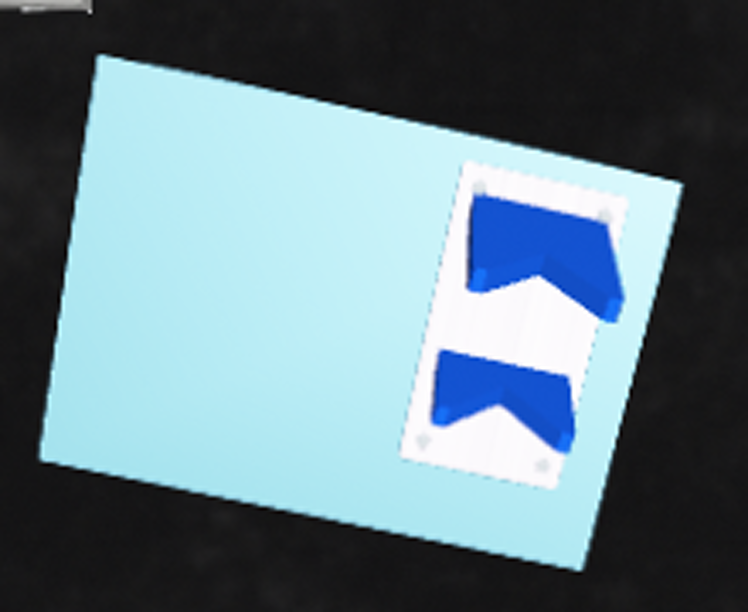

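Run:
```python
from h import *
np.set_printoptions(precision=4,suppress=True)
P1=np.load('w1.npy',allow_pickle=True).item();P2=np.load('w2.npy',allow_pickle=True).item()
g=lambda u,v,z:at('wrist',(170+u/2.7-.3,v/2.7-.3),z,P2)
print('cup',g(276,500,.062)[:2],'mark',[g(268,560,z)[:2] for z in(.02,.06)])
print('rim ends',[g(u,v,.077)[:2] for u,v in[(150,545),(170,512),(388,575),(378,540)]])
for n,u,v in [('rim L',25,310),('rim R',571,310)]: print(n,g(u,v,.077)[:2])
print('rim T',g(300,31,.077)[:2],g(300,83,.077)[:2])
img=cv2.resize(cv2.imread('pics/w1.png')[40:220,170:390],None,fx=3.4,fy=3.4,interpolation=cv2.INTER_CUBIC)
yaw=np.radians(-11.5); e=np.radians(25)
for S,col in [((.4540,-.2838,.066),(0,255,0))]:
    S=np.array(S); x=np.array([np.cos(yaw)*np.cos(e),np.sin(yaw)*np.cos(e),np.sin(e)]); y=np.array([-np.sin(yaw),np.cos(yaw),0]); z=np.cross(x,y)
    for a in(-36,-26,26,36):
        for b,c in((-30,0),(30,0),(0,-26.9)):
            p=proj('wrist',S+(a*x+b*y+c*z)/1000,P1); p=((p-[170,40])+.5)*3.4
            cv2.circle(img,tuple(int(t) for t in p),3,col,-1)
cv2.imwrite('pics/w1d.png',img)
```

```text
cup [0.4828 0.2396] mark [array([0.4399, 0.2449]), array([0.4502, 0.244 ])]
rim ends [array([0.4625, 0.3035]), array([0.4796, 0.2928]), array([0.4466, 0.1823]), array([0.465 , 0.1879])]
rim L [0.5786 0.3596]
rim R [0.5784 0.0975]
rim T [0.701  0.2279] [0.6789 0.2279]
```

View pics/w1d.png

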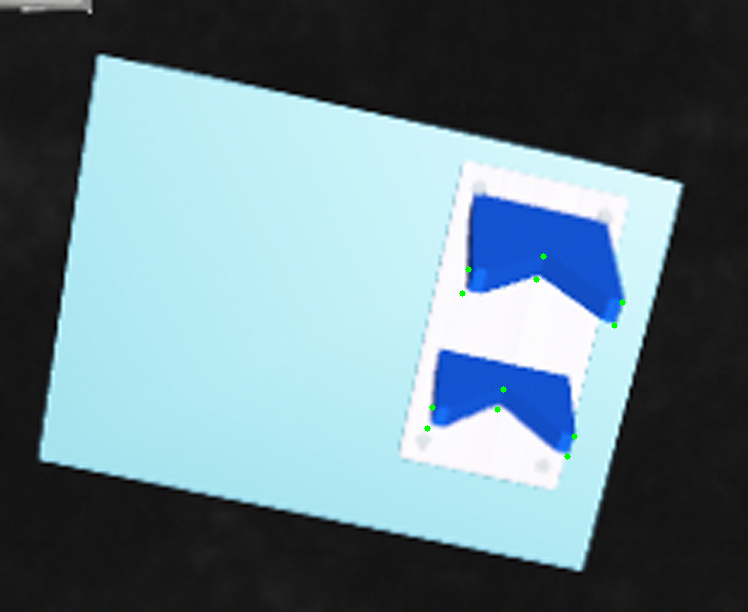

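The saddle overlay fits to about 1 mm. The rim, cup, gap mark and tips all give a turret axis of about (0.569, 0.2285) with the front at 172.7°. Red is two stations away anticlockwise, so I'll turn it +144°.

Run:
```python
from h import *
np.set_printoptions(precision=4,suppress=True)
A=[.569,.2285]
eoat.command_gripper(.045,25)
manip.move_to(A+[.22],[180,0,-97.3]); 
print(manip.move_linear(A+[.141],None,.1,until_force=15), sense()['eef_pos'])
eoat.command_gripper(0,25); s=sense(); print(s['gripper_width'],s['ft_force'],s['ft_torque'],s['joints'],s['t'])
q=s['joints'].copy()
for k in range(4):
    q[5]-=36; manip.movej(q); s=sense(); print(s['t'],s['ft_torque'],s['eef_pos'],s['tcp_rot'])
save('scene','s2',(120,200,280,340),4)
```

```text
False [0.5696 0.2287 0.1418]
0.021875751719950338 [-0.0309 -1.1719  1.8212] [-0.1426  0.0661 -0.0292] [ 11.4411  34.9672  88.0938  -0.0246  56.9265 108.7476] 8.8667
9.5167 [ 0.171   0.144  -0.0401] [0.569  0.2286 0.1413] [-179.9894    0.0099  -61.4062]
10.1667 [0.4206 0.1696 0.0689] [0.5687 0.2288 0.1413] [-179.983     0.0323  -25.4424]
10.8167 [0.4434 0.2757 0.0428] [0.5685 0.2285 0.1412] [-179.9935    0.052    10.5509]
11.4667 [0.5352 0.4331 0.0356] [0.5685 0.2285 0.1412] [-179.9583    0.0446   46.54  ]
```

View pics/s2.png

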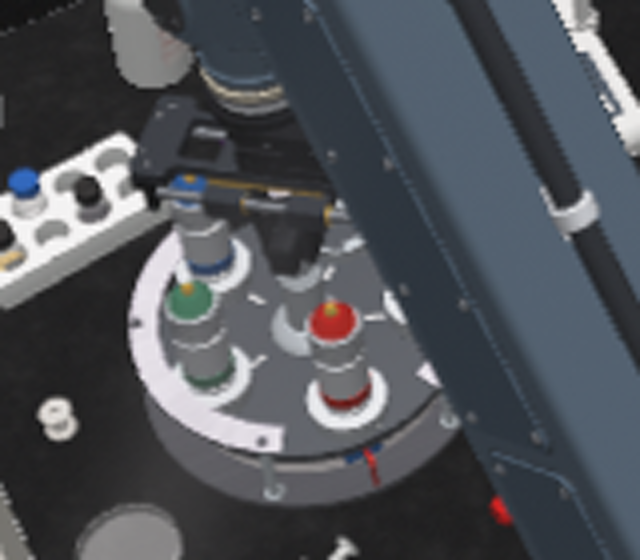

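Red now stands at the front gap mark. I'll release, check it from the wrist and test the IK for the later side grasp.

Run:
```python
from h import *
np.set_printoptions(precision=3,suppress=True)
eoat.command_gripper(.045,25); manip.move_linear([.569,.2285,.24],None,.15)
manip.move_to([.48,.235,.36],[180,0,-90])
P=camera_params('wrist'); save('wrist','w3',(150,0,420,230),2.9); np.save('w3.npy',P,allow_pickle=True)
for k,z in dict(head_mid=.115,head_foot=.05,spray_tip=.172).items():
    for q in mark_of('wrist',k)[:2]: print(k,q['p'],q['xy'],at('wrist',q['xy'],z,P))
print(sense()['t'])
yaw=np.radians(-11.5);u=np.array([np.cos(yaw),np.sin(yaw),0]);y=np.array([-u[1],u[0],0])
S=np.array([.4538,-.2848,.066]);M=S+0; M=np.array([.4811,-.1487,.003])
q0=sense()['joints']
for t in (0,10,15,20,25,35,45):
  for sgn in(1,-1):
    for du in (0,.03,.05):
        d=np.cos(np.radians(t))*u-np.sin(np.radians(t))*np.array([0,0,1])
        def pose(pt,d): 
            x=sgn*y; R=np.c_[x,np.cross(d,x),d]; return pt+.0187*d, Ro.from_matrix(R).as_euler('xyz',degrees=True)
        p,o=pose(M+du*u+[0,0,.068],d); a=kin.inverse_kinematics(p,o)
        p,o=pose(M+du*u+[0,0,.068]-.07*d,d); a2=kin.inverse_kinematics(p,o)
        th=np.radians(65+t); df=np.cos(th)*u-np.sin(th)*np.array([0,0,1])
        p,o=pose(S,df); b=kin.inverse_kinematics(p,o)
        print(t,sgn,du,a,a2 is not None,b)
```

```text
head_mid 0.86 [272.6, 178.1] [0.481 0.239 0.115]
head_mid 0.64 [359.9, 228.2] [0.416 0.127 0.115]
head_foot 0.58 [270.5, 169.8] [0.482 0.243 0.05 ]
spray_tip 0.53 [269.9, 184.7] [0.483 0.242 0.172]
15.325
0 1 0 [-54.876  98.61  138.752 119.717 127.741  43.   ] False [-53.039  38.892 119.166  80.829  16.492 150.795]
0 1 0.03 [-49.454  91.921 135.111 131.149 125.238  56.564] False [-53.039  38.892 119.166  80.829  16.492 150.795]
0 1 0.05 [-46.543  88.232 132.671 137.142 122.417  63.553] False [-53.039  38.892 119.166  80.829  16.492 150.795]
0 -1 0 [ -54.876   98.61   138.752  119.717  127.741 -137.   ] False [-53.039  38.892 119.166  80.829  16.492 -29.205]
0 -1 0.03 [ -49.454   91.921  135.111  131.149  125.238 -123.436] False [-53.039  38.892 119.166  80.829  16.492 -29.205]
0 -1 0.05 [ -46.543   88.232  132.671  137.142  122.417 -116.447] False [-53.039  38.892 119.166  80.829  16.492 -29.205]
10 1 0 None False [ -49.068   37.634  112.717   27.782   19.789 -152.982]
10 1 0.03 [-48.779  85.97  139.28  138.533 115.738  61.476] False [ -49.068   37.634  112.717   27.782   19.789 -152
[... 2683 characters left out ...]
-42.508  51.453 138.258 153.055  53.506  83.795] False [ -39.135   45.047   88.951  -10.146   64.229 -111.748]
45 1 0.03 [-39.653  48.954 133.459 152.925  47.138  88.447] False [ -39.135   45.047   88.951  -10.146   64.229 -111.748]
45 1 0.05 [-38.026  47.851 130.394 152.658  43.436  91.139] True [ -39.135   45.047   88.951  -10.146   64.229 -111.748]
45 -1 0 [-42.508  51.453 138.258 153.055  53.506 -96.205] False [-39.135  45.047  88.951 -10.146  64.229  68.252]
45 -1 0.03 [-39.653  48.954 133.459 152.925  47.138 -91.553] False [-39.135  45.047  88.951 -10.146  64.229  68.252]
45 -1 0.05 [-38.026  47.851 130.394 152.658  43.436 -88.861] True [-39.135  45.047  88.951 -10.146  64.229  68.252]
```

View pics/w3.png

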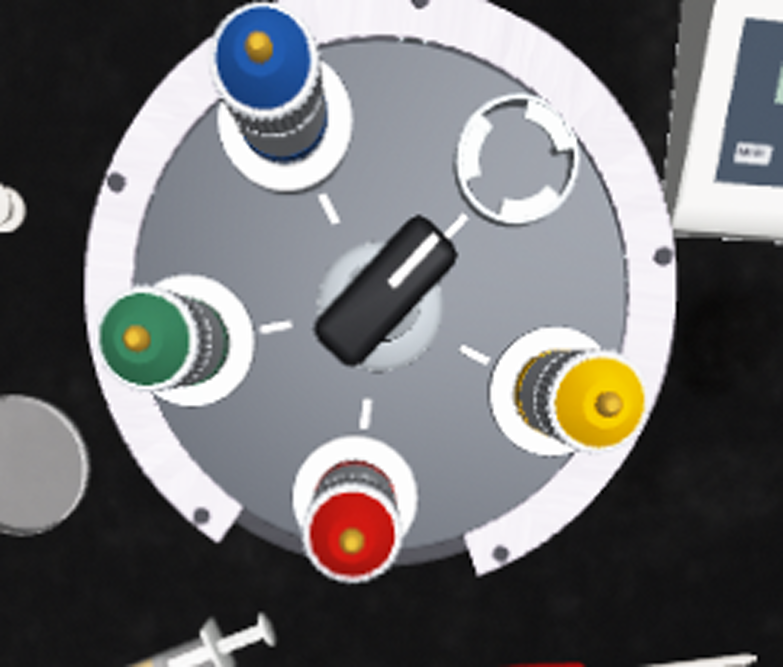

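Red is at the front gap at about (0.481, 0.240), with its tip at (271,186) in the full picture. Next I'll search for a comfortable side-approach azimuth, since the head's spin is free.

```bash
cat >> h.py <<'E'
yaw=np.radians(-11.5);u=np.array([np.cos(yaw),np.sin(yaw),0]);ym=np.array([-u[1],u[0],0]);ez=np.array([0,0,1.])
S=np.array([.4538,-.2848,.066]);M=np.array([.4811,-.1487,.003])
def pose(pt,d,x):
    x=x/np.linalg.norm(x); R=np.c_[x,np.cross(d,x),d]; return pt+.0187*d, Ro.from_matrix(R).as_euler('xyz',degrees=True)
def side(pt,az,t,sgn=1):  # tool pose for grasp point pt on upright head
    h=np.array([np.cos(az),np.sin(az),0]); d=np.cos(t)*h-np.sin(t)*ez
    return pose(pt,d,sgn*np.cross(ez,h))
def laid(pt,t,sgn=1):
    th=np.radians(65)+t; d=np.cos(th)*u-np.sin(th)*ez
    return pose(pt,d,sgn*ym)
E
python3 - <<'E'
from h import *
np.set_printoptions(precision=0,suppress=True)
for t in (15,25,35,45):
  for az in range(-180,180,15):
    for sgn in(1,-1):
     for off in (0,):
        tt=np.radians(t);a=np.radians(az)
        h=np.array([np.cos(a),np.sin(a),0]); d=np.cos(tt)*h-np.sin(tt)*ez
        G=M+.065*ez
        r=[kin.inverse_kinematics(*side(p,a,tt,sgn)) for p in (G,G-.09*d,G+.12*ez)]
        f=[kin.inverse_kinematics(*laid(p,tt,sgn)) for p in (S,S+.08*ez)]
        if all(x is not None for x in r+f): print(t,az,sgn,*[x for x in r],'|',f[0],'max',np.abs(r[2]-f[1]).max())
E
```

```text
15 -180 1 [-19.  69.  63. -22. 121.  73.] [-17.  72.  46. -23. 133.  69.] [-19.  59.  65. -24. 128.  70.] | [ -47.   38.  109.   14.   25. -138.] max 203.03499790756808
15 -180 -1 [ -19.   69.   63.  -22.  121. -107.] [ -17.   72.   46.  -23.  133. -111.] [ -19.   59.   65.  -24.  128. -110.] | [-47.  38. 109.  14.  25.  42.] max 156.96500209243194
15 -165 1 [-14.  68.  67. -31. 115.  67.] [-11.  71.  51. -32. 127.  62.] [-14.  58.  69. -34. 121.  63.] | [ -47.   38.  109.   14.   25. -138.] max 195.7829507859781
15 -165 -1 [ -14.   68.   67.  -31.  115. -113.] [ -11.   71.   51.  -32.  127. -118.] [ -14.   58.   69.  -34.  121. -117.] | [-47.  38. 109.  14.  25.  42.] max 164.21704921402187
15 -150 1 [-10.  66.  72. -40. 107.  64.] [ -6.  68.  59. -40. 118.  58.] [-10.  56.  74. -42. 114.  58.] | [ -47.   38.  109.   14.   25. -138.] max 191.21381804912934
15 -150 -1 [ -10.   66.   72.  -40.  107. -116.] [  -6.   68.   59.  -40.  118. -122.] [ -10.   56.   74.  -42.  114. -122.] | [-47.  38. 109.  14.  25.  42.] max 168.78618195087068
15 -135 1 [ -5.  65.  79. -49.  99.  63.] [ -0. 
[... 23552 characters left out ...]
 -10.  64.  68.] max 147.43688900266224
45 150 1 [-30.  54.  77.   0.  93.  90.] [-30.  53.  66.   0. 106.  90.] [-30.  45.  76.   0. 104.  90.] | [ -39.   45.   89.  -10.   64. -112.] max 203.39529354404158
45 150 -1 [-30.  54.  77.   0.  93. -90.] [-30.  53.  66.   0. 106. -90.] [-30.  45.  76.   0. 104. -90.] | [-39.  45.  89. -10.  64.  68.] max 156.60470645595842
45 165 1 [-26.  55.  77.  -7.  93.  82.] [-25.  54.  65.  -7. 106.  81.] [-26.  45.  75.  -8. 104.  81.] | [ -39.   45.   89.  -10.   64. -112.] max 193.94758037322862
45 165 -1 [-26.  55.  77.  -7.  93. -98.] [-25.  54.  65.  -7. 106. -99.] [-26.  45.  75.  -8. 104. -99.] | [-39.  45.  89. -10.  64.  68.] max 166.0524196267714
```

Chosen side approach: azimuth about 60°, 30° below level, with the head standing about 25 mm along +y from the mat spot. Next I'll grip near the top, unscrew by 72° and lift.

Run:
```python
from h import *
np.set_printoptions(precision=3,suppress=True)
F=[.4815,.2398]
eoat.command_gripper(.062,30)
manip.move_to(F+[.24],[180,0,46.7])
print(manip.move_linear(F+[.131],None,.12,until_force=12)); 
eoat.command_gripper(0,30); s=sense(); print(s['t'],s['gripper_width'],s['eef_pos'],s['ft_force'],s['ft_torque'],s['joints'])
z=.131
for k in range(1,7):
    manip.move_linear(F+[z],[180,0,46.7+71.6*k/6],.05)
    s=sense(); print(s['t'],s['eef_pos'],s['tcp_rot'][2],s['ft_force'],s['ft_torque'],s['gripper_width'])
```

```text
False
19.625 0.03733958996539733 [0.482 0.24  0.131] [-0.113 -0.245  2.294] [ 0.027 -0.12  -0.061] [ 14.566  31.011  99.551  -0.002  49.416 -32.134]
19.9833 [0.482 0.24  0.131] 58.485732696871715 [0.33  0.956 2.504] [ 0.142 -0.135  0.   ] 0.037650317383623885
20.3417 [0.482 0.24  0.131] 70.35129116074826 [0.004 1.102 3.309] [ 0.145 -0.133  0.038] 0.037193857446543306
20.7 [0.482 0.24  0.131] 82.25506511121968 [-0.001  0.878  4.573] [ 0.169 -0.192  0.092] 0.037143997867596215
21.0583 [0.482 0.24  0.131] 94.17502808375232 [0.785 0.94  4.939] [ 0.21  -0.211  0.04 ] 0.03732328201981227
21.4167 [0.482 0.24  0.131] 106.13729688775459 [0.338 0.336 5.502] [ 0.194 -0.222  0.035] 0.03744756791434015
21.775 [0.482 0.24  0.131] 118.07368878671724 [ 0.983 -0.228  5.849] [ 0.248 -0.151  0.127] 0.03707790278081748
```

Run:
```python
from h import *
np.set_printoptions(precision=3,suppress=True)
F=[.4815,.2398]
print(manip.move_linear(F+[.175],None,.1,until_force=15)); s=sense(); print(s['t'],s['eef_pos'],s['ft_force'],s['gripper_width'])
im=save('scene','s3',(120,180,300,340),4)
```

```text
False
22.3667 [0.481 0.24  0.174] [-0.016 -0.409 -3.592] 0.037369238761829814
```

View pics/s3.png

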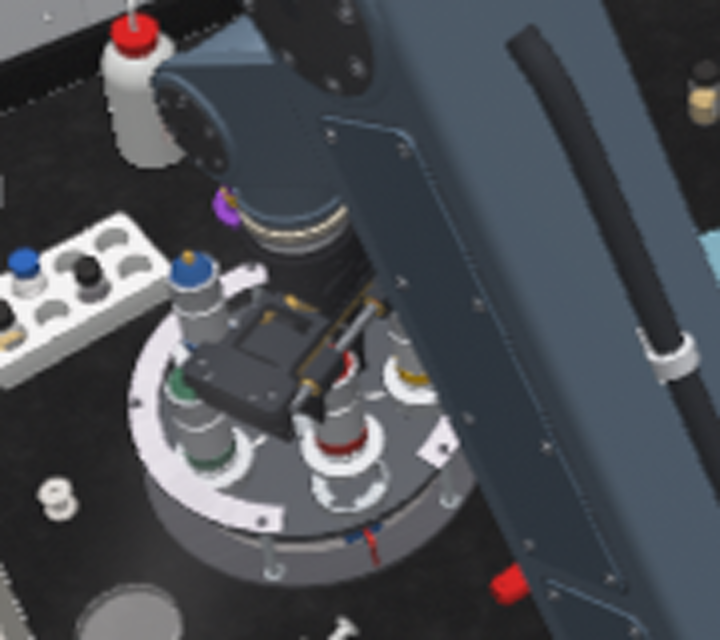

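The head came free of its cup, whose empty ring shows at (345,490) in the crop. Now over to the mat.

Run:
```python
from h import *
np.set_printoptions(precision=3,suppress=True)
F=[.4815,.2398]; T=list((M+.025*ym)[:2]); print(T)
manip.move_linear(F+[.28],None,.2)
manip.move_to(T+[.26],[180,0,60]); print(sense()['t'],sense()['eef_pos'])
manip.move_linear(T+[.098],None,.15); print(sense()['ft_force'])
print(manip.move_linear(T+[.078],None,.02,until_force=3.5)); s=sense(); print(s['t'],s['eef_pos'],s['ft_force'],s['tcp_rot'])
save('scene','s4',(260,180,440,340),4)
```

```text
[np.float64(0.48608419836042993), np.float64(-0.12420188238447925)]
24.4583 [ 0.486 -0.123  0.26 ]
[-0.491  0.455 -3.282]
True
26.3833 [ 0.486 -0.124  0.084] [ 0.023 -0.826  4.155] [-179.974    0.017   60.012]
```

View pics/s4.png

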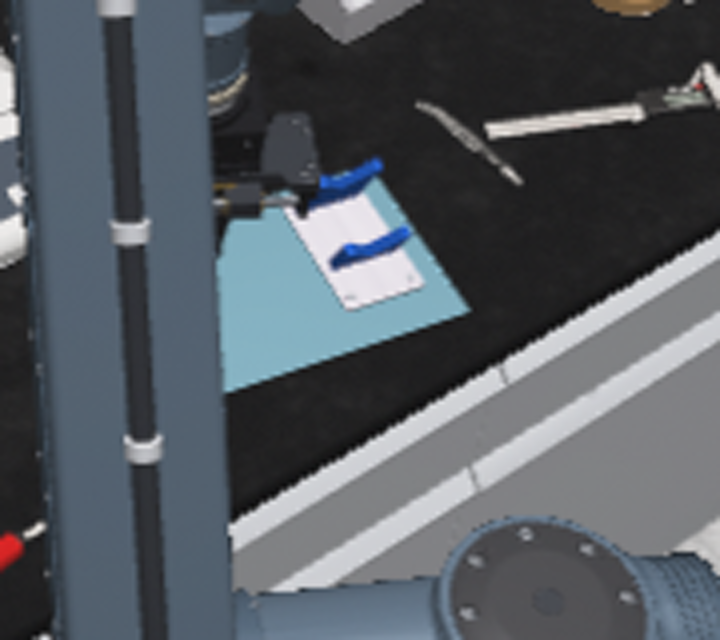

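Run:
```python
from h import *
np.set_printoptions(precision=4,suppress=True)
eoat.command_gripper(.062,30); manip.sleep(.3)
p=sense()['eef_pos']; manip.move_linear([p[0],p[1],.22],None,.15)
manip.move_to([.42,-.18,.33],[180,0,-90])
P=camera_params('wrist'); save('wrist','w4'); np.save('w4.npy',P,allow_pickle=True)
for k,z in dict(head_mid=.068,head_foot=.003,spray_tip=.125,rest_seat=.066,mat_spot=.003).items():
    for q in mark_of('wrist',k)[:2]: print(k,q['p'],q['xy'],at('wrist',q['xy'],z,P))
s=sense();print(s['t'],s['joints'])
```

```text
head_mid 0.57 [233.1, 122.0] [ 0.4879 -0.1267  0.068 ]
head_foot 0.76 [237.1, 122.1] [ 0.4876 -0.1243  0.003 ]
spray_tip 0.59 [223.2, 120.6] [ 0.4896 -0.1232  0.125 ]
rest_seat 0.9 [358.0, 151.6] [ 0.4517 -0.2836  0.066 ]
rest_seat 0.46 [546.5, 137.3] [ 0.4735 -0.5334  0.066 ]
mat_spot 0.72 [236.2, 122.8] [ 0.4866 -0.123   0.003 ]
30.925 [-37.2506   9.6652  96.4674   0.0003  73.8738  52.7377]
```

View pics/w4.png

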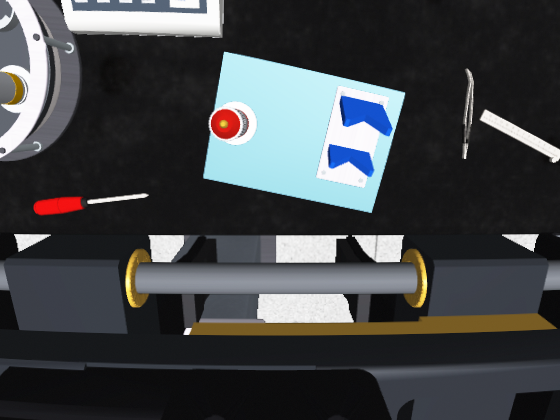

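The head stands upright on the free half (tip at (225,124)). It measures (0.487, −0.124), as commanded. I'll check the rest overlay in this view.

Run:
```python
from h import *
P=np.load('w4.npy',allow_pickle=True).item()
x0,y0,k=195,40,3.5
img=cv2.resize(cv2.imread('pics/w4.png')[y0:y0+170,x0:x0+215],None,fx=k,fy=k,interpolation=cv2.INTER_CUBIC)
e=np.radians(25); x=np.cos(e)*u+np.sin(e)*ez; z=np.cross(x,ym)
def dot(p,c): 
    q=(proj('wrist',p,P)-[x0,y0]+.5)*k; cv2.circle(img,tuple(int(t) for t in q),2,c,-1)
for a in(-36,-26,26,36):
    for b,c in((-30,0),(30,0),(0,-26.9)): dot(S+(a*x+b*ym+c*z)/1000,(0,255,0))
for a in np.linspace(0,6.28,24):
    dot([.4865+.029*np.cos(a),-.1242+.029*np.sin(a),.023],(255,0,255))
dot([.4865,-.1242,.133],(0,0,0))
cv2.imwrite('pics/w4d.png',img)
```

```text
(no output)
```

View pics/w4d.png

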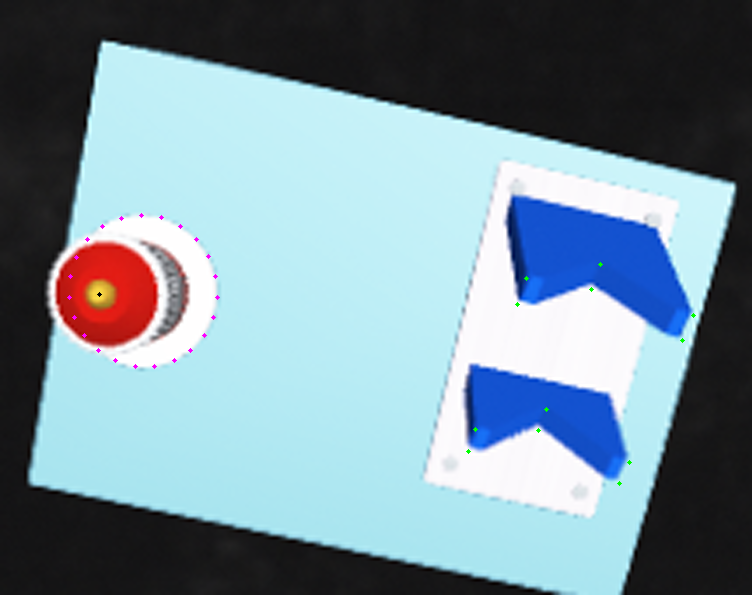

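```bash
cat >> h.py <<'E'
S=np.array([.4546,-.2849,.066]); G=np.array([.4868,-.1242,.068]); AZ=np.radians(60); TT=np.radians(30)
dS=np.cos(TT)*np.array([np.cos(AZ),np.sin(AZ),0])-np.sin(TT)*ez
E
python3 - <<'E'
from h import *
np.set_printoptions(precision=2,suppress=True)
poses=[side(G-.11*dS+.10*ez,AZ,TT,-1),side(G-.11*dS,AZ,TT,-1),side(G,AZ,TT,-1),side(G+.14*ez,AZ,TT,-1),laid(S+.10*ez,TT,-1),laid(S,TT,-1)]
for p,o in poses: print(p,o,kin.inverse_kinematics(p,o))
eoat.command_gripper(.07,30)
manip.move_to(*poses[0]); manip.move_linear(poses[1][0],None,.15)
s=sense();print(s['t'],s['joints'],s['eef_pos'])
save('wrist','w5'); save('scene','s5',(250,150,450,340),3)
E
```

```text
[ 0.45 -0.19  0.21] [-120.    0.  -30.] [-65.42  37.25 103.62  45.04  85.92 -58.97]
[ 0.45 -0.19  0.11] [-120.    0.  -30.] [-65.42  48.08 104.79  46.29  77.52 -67.63]
[ 0.49 -0.11  0.06] [-120.    0.  -30.] [-56.01  54.06 108.58  56.68  68.66 -73.27]
[ 0.49 -0.11  0.2 ] [-120.    0.  -30.] [-56.01  37.65 108.29  52.62  78.38 -59.07]
[ 0.45 -0.28  0.15] [ 175.     0.  -101.5] [-42.61  31.09  95.72  -3.06  57.51  60.63]
[ 0.45 -0.28  0.05] [ 175.     0.  -101.5] [-42.61  40.24  99.05  -3.65  45.05  61.57]
33.9333 [-65.4   48.04 104.78  46.3   77.56 -67.62] [ 0.45 -0.19  0.11]
```

View pics/w5.png

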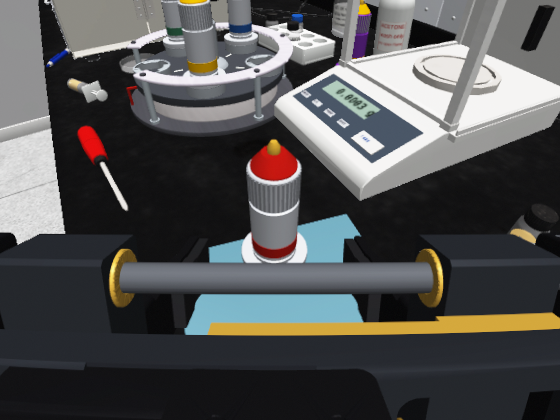

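View pics/s5.png

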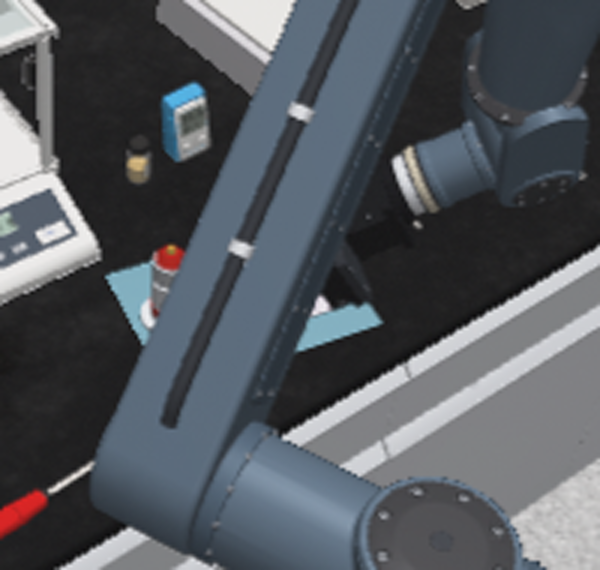

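The head stands centred between the open fingers at (273,200), and the gripper clears the rest. Advance and grip.

Run:
```python
from h import *
np.set_printoptions(precision=3,suppress=True)
zp=-np.sin(np.radians(25))*u+np.cos(np.radians(25))*ez
p,o=side(G,AZ,TT,-1)
print(manip.move_linear(p,None,.12,until_force=8)); 
eoat.command_gripper(0,40); s=sense(); print(s['t'],s['gripper_width'],s['eef_pos'],s['ft_force'])
print(manip.move_linear(side(G+.14*ez,AZ,TT,-1)[0],None,.15)); s=sense(); print(s['gripper_width'],s['ft_force'],s['ft_torque'])
pp,oo=laid(S+.09*zp,TT,-1); print(pp,kin.inverse_kinematics(pp,oo))
manip.move_to(pp,oo); s=sense(); print(s['t'],s['eef_pos'],s['tcp_rot'],oo,s['gripper_width'],s['ft_force'])
save('wrist','w6'); save('scene','s6',(270,130,470,320),3); save('top','t6',(260,190,400,300),5)
```

```text
False
35.775 0.03687897718225193 [ 0.495 -0.11   0.059] [-0.664  0.404  1.065]
False
0.037091705357302635 [-0.174 -0.246 -4.293] [-0.871  0.416 -0.039]
[ 0.416 -0.277  0.129] [-44.799  30.523 101.635  -3.478  52.076  58.94 ]
38.65 [ 0.415 -0.276  0.128] [ 174.904    0.099 -101.515] [ 175.     0.  -101.5] 0.03705344136949187 [-0.891 -0.147 -2.722]
```

View pics/w6.png

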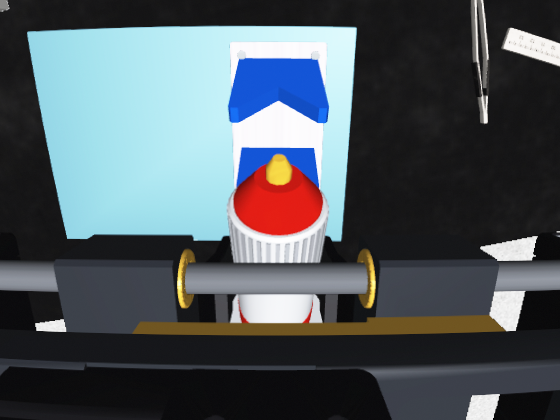

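View pics/s6.png

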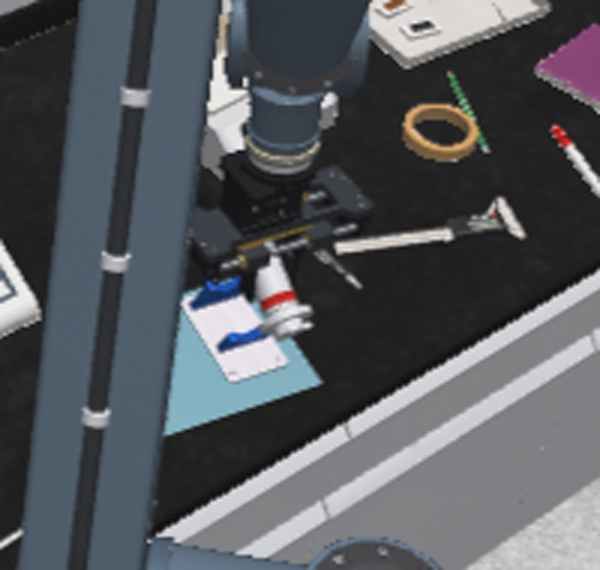

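View pics/t6.png

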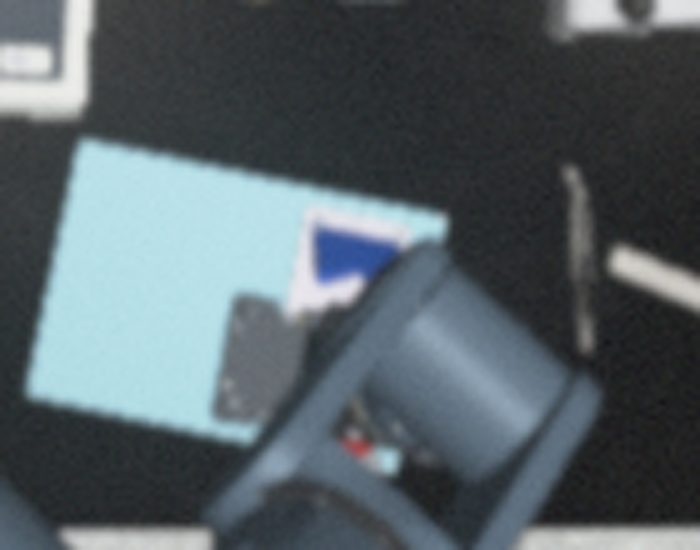

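The tip end points up the slope, and the head's centreline (279) lines up with the saddle V's (280). Descend perpendicular to the rest axis, slowly, until contact.

Run:
```python
from h import *
np.set_printoptions(precision=4,suppress=True)
zp=-np.sin(np.radians(25))*u+np.cos(np.radians(25))*ez; x=np.cos(np.radians(25))*u+np.sin(np.radians(25))*ez
P=camera_params('wrist')
print('tip pred',proj('wrist',S+.09*zp+.065*x,P),proj('wrist',S+.09*zp+.057*x,P),'saddle V up',proj('wrist',S+.036*x-.0269*zp,P))
manip.move_linear(laid(S+.012*zp,TT,-1)[0],None,.08); print(sense()['t'],sense()['ft_force'])
save('wrist','w7')
print(manip.move_linear(laid(S-.005*zp,TT,-1)[0],None,.015,until_force=4)); s=sense()
tgt=laid(S,TT,-1)[0]; print(s['t'],(s['eef_pos']-tgt)@np.c_[x,ym,zp]*1000,s['ft_force'],s['ft_torque'])
save('wrist','w8')
```

```text
tip pred [277.8075 159.8137] [277.721  178.5316] saddle V up [276.9883  87.8511]
39.925 [-0.8067 -0.9145 -3.624 ]
True
40.7417 [-0.2031 -0.3699  0.444 ] [-0.4071 -0.962   3.2213] [-0.0973  0.0922  0.1453]
```

View pics/w8.png

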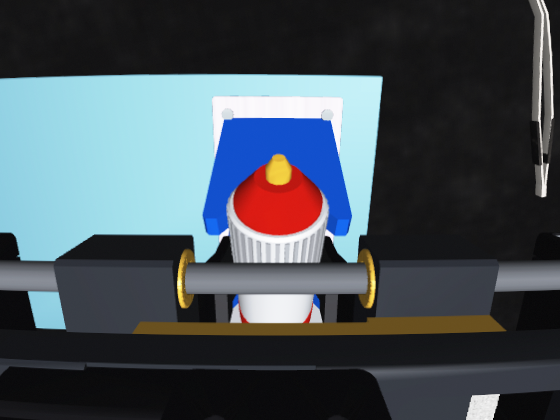

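Contact came within 0.5 mm of the predicted seat. Release, retreat and inspect.

Run:
```python
from h import *
np.set_printoptions(precision=4,suppress=True)
eoat.command_gripper(.05,30); eoat.command_gripper(.065,30); manip.sleep(.2)
s=sense(); R=Ro.from_euler('xyz',s['tcp_rot'],degrees=True).as_matrix()
manip.move_linear(s['eef_pos']-.15*R[:,2],None,.12)
manip.move_to([.38,-.27,.33],[180,0,-90])
P=camera_params('wrist'); save('wrist','w9'); np.save('w9.npy',P,allow_pickle=True)
for k in ['head_mid','rest_seat','spray_tip','head_foot']:
    for q in mark_of('wrist',k)[:1]: print(k,q['p'],q['xy'],at('wrist',q['xy'],.066,P))
x=np.cos(np.radians(25))*u+np.sin(np.radians(25))*ez
print('pred mid',proj('wrist',S,P),'tip',proj('wrist',S+.065*x,P),'foot',proj('wrist',S-.065*x,P))
x0,y0,k=160,60,3.2
img=cv2.resize(cv2.imread('pics/w9.png')[y0:y0+180,x0:x0+240],None,fx=k,fy=k,interpolation=cv2.INTER_CUBIC); cv2.imwrite('pics/w9c.png',img)
save('top','t9'); save('scene','s9'); print(sense()['t'])
```

```text
head_mid 0.7 [286.8, 117.3] [ 0.4537 -0.2831  0.066 ]
spray_tip 0.4 [296.9, 67.4] [ 0.5121 -0.2949  0.066 ]
head_foot 0.79 [275.1, 161.6] [ 0.3989 -0.2686  0.066 ]
pred mid [288.2441 116.5162] tip [299.9704  63.3787] foot [278.5093 160.7217]
44.6083
```

View pics/w9c.png

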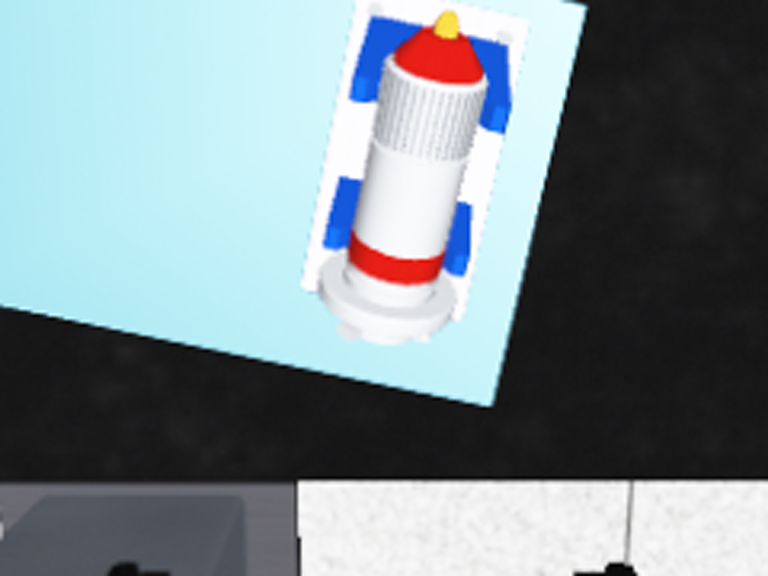

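View pics/s9.png

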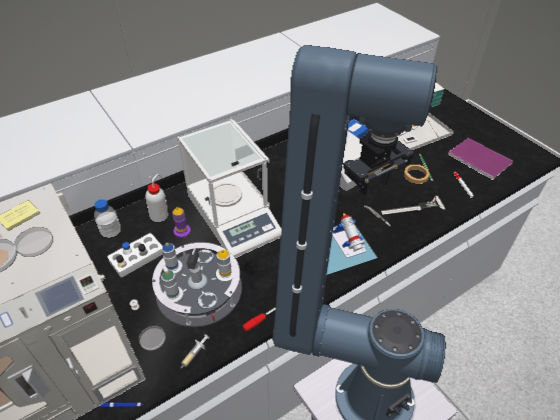

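View pics/t9.png

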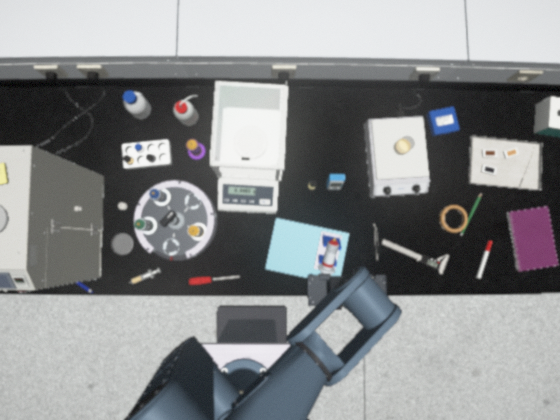

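The head is bedded in both saddles with its tip at (300,64), against a predicted (300,63). Blue, green and yellow are still in their cups, and the bystanders look unmoved.

```bash
python3 -c "
from h import *
manip.sleep(.3); manip.hand_in(); print(sense()['t'])"
```

```text
the job is handed in; nothing more can be done
the job is handed in; nothing more can be done
```

The job is handed in, at about 45 s on the robot's clock. The red-banded head lies in both saddles of the rest with its tip up the slope.

- **Turret:** I turned it +144° by the bar handle, which put the red head at the front gap.
- **Unscrewing:** I turned the head 72° anticlockwise (1.25 rad) in one grasp and lifted it out.
- **Mat:** I stood it upright and let go, about 25 mm from the mat spot along +y.
- **Rest:** I took it again from the side and lowered it slowly. It touched the saddles within 0.5 mm of the predicted seat.

**Last checks:** After release, the network's body point was about 2 mm from the seat estimate, and the tip was within 1 pixel of its predicted position. The other heads look to be in their cups and the bystanders look unmoved in the scene and top pictures. I saw no contact with the brass tip, but I did not measure it directly.

**Disagreements:**
- **Front point:** the first top-view estimate was about 12 mm off. I used the fit from the rim, cup, tips and gap mark instead.
- **Mat spot:** once the head stood there, the network reported the mat spot at the head's foot, about 25 mm off. I kept the estimate from the mat's corners.

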